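# Show the polished mould insert to the inspector under the bench magnifier

## Robot

A 7-joint arm with a two-finger parallel gripper is mounted at the origin on the work surface. World frame = base frame: x ahead of the robot, y to its left, z up, the work surface at z = 0. Lengths are in m, angles in rad, forces in N, time in s.
With the tool pointing down it reaches from about 0.4 to 0.875 m from the base axis. Payload 4.4 kg.
Tool frame: the origin (TCP) lies between the finger pads; the fingertips stand 8 mm ahead of it and the grasp point (between the pads) lies 11 mm behind it; z points along the fingers, y is the direction in which the jaws open and shut (so a half turn about z gives the same grasp; the last joint's range is limited). The gripper opens to 85 mm and grips with 20 to 120 N. Pads are 22 mm wide; open, the fingers measure 114 mm over their backs; the gripper's body (76 mm by 85 mm) begins 54 mm behind the grasp point. The pads swing forward as they close: fully open they stand 13 mm farther back than shut.
Start: joints at [-1.216, 0.628, 0.038, 1.517, -0.027, 0.996, -0.02], TCP at [0.265, 0.593, 0.239] pointing down, gripper open.
Joint ranges: [-3.06, 3.06], [-0.37, 2.12], [-1.25, 1.32], [0.18, 2.47], [-1.1, 4.24], [0.23, 1.98], [-2.94, 2.94]. Speed limits (rad/s): [2.57, 2.57, 3.14, 3.14, 3.14, 3.14, 3.14].

## Interface

Orientations are given as a unit quaternion [w, x, y, z].
In Python, from station import ctrl gives the robot as it stands.
- The arm moves only by the shell command python3 -m jog 'ROWS'. ROWS is a JSON object of lists of equal length, an entry for each row: "rot": the turn, a rotation vector about the tool's x, y, z in degrees, a list of three; "offset": the shift along the tool's x, y, z in m, a list of three; "jaw": the closure, from 0 (fully open) to 1 (shut). In form: {"rot": [[wx, wy, wz], ...], "offset": [[tx, ty, tz], ...], "jaw": [jaw, ...]}. A call has 1 to 10 rows; each row is the pose to reach, as a shift and turn from the pose measured when the call began, along the tool's axes at that moment; what a row does not reach only later rows make up. A row lasts 1/10 s, in which the tool goes at most 50 mm and 8.59 degrees, less where a joint would pass 70% of its speed; a pose out of reach is approached as far as the arm can. A call with a gripper value outside its range is refused whole. The fingers move at their own pace and stop on an object; the grip force is fixed at half the most. Time passes only in rows, so rows that repeat a pose let the fingers close. It gives the time, the measured TCP pose, the force and the opening at its end, in the units of the state.
- ctrl.get_obs(): the state, without advancing time (a new reading comes with each control period).
- ctrl.camera(name): name is "side" or "top"; returns a dict with "color" (384x512x3 uint8, red, green, blue), "range_z" (384x512 float32, m along the optical axis (not along the pixel's ray), 0 where there is no reading), "K" (3x3 intrinsics, pixels), "origin" and "attitude" of the camera in the world. Camera axes: x right, y up, looking along -z (the intrinsics and any distortion apply to the point x, -y, -z); pixel columns grow to the right and rows downward; lengths in m; the calibration is good to about 2 mm. A picture is of the moment at which its call begins.
- ctrl.sign_off(): hands the job in, once; it reports no verdict.
The state is a dict: "time_s": time; "joint_positions": joint angles; "joint_vel": joint speeds; "tau": joint torques, N m; "position": TCP position; "orientation": TCP orientation; "contact_force": force on the tool from outside, world axes, zero at the start; "moment": the same for the moment, N m; "width": finger opening in m.
Only numpy, scipy, OpenCV 4.12 (cv2) and the standard library are available. Lean on these libraries where they do the work, as an engineer would, in place of code of your own. Each camera call takes 0.05 s, during which the arm holds its last target.

## Task

Take the narrow steel mould insert out of the rack, turn it round and hold it up in the air, right way up, on the robot's side of the bench magnifier, so that its cavity faces squarely through the lens, centred on the lens axis and 15 cm from the lens. The colleague looks through from the far side, so finish while still holding it there, steady, and do not let go. Leave the other inserts, the jar and the brush where they are, and do not knock the magnifier.

Things in the scene. Friction and masses are not known exactly. Their poses are not given: they have to be found in the camera images.
- insert: narrow steel mould insert: plate 12 mm thick (x), 50 wide (y), 90 tall (z), 0.3 to 0.5 kg, standing loose on end in one of the rack's slots. Origin at the centre of its lower end. Its -x face has one round cavity 34 mm across, 6 deep, with a darker floor; the other face is plain. In the rack the cavity face looks towards the robot (-x, within 30 deg)
- cavity (a point): centre of the cavity's mouth, on the insert's -x face, 38 mm above its lower end; same axes as the insert
- rack: fixed wooden rack 200 mm long (x), 110 wide (y), origin at the centre of its underside. Three slots along its y at x = -62, 0, +62 mm, 14.5 wide between ribs 8 thick; slot floor 8 mm, rib tops 38 mm above the bench, so a standing insert's top is at 98 mm and its upper 60 mm are free. Lift inserts straight up
- wide_a: a wide steel insert in another slot, 12 x 84 x 90 mm with two cavities; leave it alone. Origin at the centre of its lower end
- wide_b: the second wide steel insert, like the other; leave it alone
- magnifier: fixed bench magnifier: white foot 150 mm across, column 18 mm thick, 300 tall, beside the lens on its +y side, carrying a tilting round lens. Origin on the bench on the robot's side of the lens; lens centre at (140, 0, 290) mm from it. Its x points level away from the robot, within 20 deg of straight ahead
- lens (a point): centre of the lens, a glass disc in a white ring 150 mm across over all, 290 mm above the bench. Its x axis is the lens axis, pointing away from the robot's side and upwards, towards the colleague's eye; the working point is 150 mm from here along -x. Its y is level, its z points up along the lens
- lens_head (a joint): tilt of the lens head in rad: 0 = lens upright with its axis level; larger = its axis rises more towards the far side, so that the lens looks down at the work on the robot's side. Stiff, leave it as set (0.15 to 0.6)
- jar: white jar of polishing paste, 54 mm across, 65 mm tall; leave it alone. Origin at the centre of its underside
- brush: brush lying on the bench to the right of the work, about 200 mm long, 42 wide and 20 high; leave it alone

How it is judged:
On the way:
1. the narrow insert is lifted clear of the rack in the fingers (z of insert in the frame of rack above 0.05 m and contact force between the fingers and insert above 2 N), for 0.2 s.
At the end, for the whole second after the job is handed in: Insert held in the fingers, steady, right way up (within 57 deg), touching nothing else; cavity mouth within 25 mm, along each lens axis, of the point 150 mm from the lens on its axis, facing the lens within 0.22 rad of square; wide inserts, jar and brush within 20 mm of their starts (x of cavity in the frame of lens between -0.175 and -0.125 m and y of cavity in the frame of lens between -0.025 and 0.025 m and z of cavity in the frame of lens between -0.025 and 0.025 m and angle between the x axis of insert and the x axis of lens, either way round below 0.22 rad and x of lens in the frame of insert below -0.1 m and angle between insert's own z axis and vertical below 1 rad and contact force between the fingers and insert above 2 N and contact force between insert and rack below 0.1 N and contact force between insert and magnifier below 0.1 N and contact force between insert and wide_a below 0.1 N and contact force between insert and wide_b below 0.1 N and contact force between insert and jar below 0.1 N and contact force between insert and brush below 0.1 N and height (world z) of insert above 0.1 m and linear speed of insert below 0.03 m/s and angular speed of insert below 0.2 rad/s and distance of each of wide_a, wide_b, jar, brush from where it was at the start of the episode below 0.02 m); the arm keeps its last pose, push and grip.
It fails at once if another insert, the jar or the brush is moved more than 20 mm (distance of any of wide_a, wide_b, jar, brush from where it was at the start of the episode above 0.02 m).
It fails at once if the magnifier is knocked (more than 5 N) (contact force between any of the arm, the fingers, insert and magnifier above 5 N).
It also fails if it takes over 38 s, if anything falls off the work surface, if the arm or the gripper's body presses on something with over 40 N, if the wrist force passes 120 N, or if a joint passes its speed limit or range.

## Working session

There is one attempt and no reset: what is moved stays moved. The work goes in short steps, Python scripts to look and compute and a shell command to move; the robot and the scene stay as the last step left them, time stands still between calls to the robot, and variables do not carry over. Pictures are saved under pics/ and viewed, and the job is handed in when it is done.

```bash
ls; mkdir -p pics; python3 - <<'E'
from station import ctrl
import cv2,numpy as np
o=ctrl.get_obs();print({k:np.round(v,3).tolist() for k,v in o.items()})
for n in("side","top"):
    c=ctrl.camera(n);cv2.imwrite(f"pics/{n}0.png",c["color"][:,:,::-1]);np.savez(f"{n}0.npz",**c)
    print(n,c["K"],c["origin"],c["attitude"])
E
```

```text
pics
{'time_s': 0.0, 'joint_positions': [-1.216, 0.629, 0.038, 1.518, -0.027, 0.996, -0.02], 'joint_vel': [0.0, -0.0, 0.001, -0.0, -0.001, -0.0, -0.001], 'tau': [0.0, -56.34, 1.226, -19.345, 0.011, 0.011, -0.0], 'position': [0.265, 0.593, 0.238], 'orientation': [-0.0, 0.209, 0.978, -0.001], 'contact_force': [0.18, -0.529, -0.076], 'moment': [-0.061, 0.036, -0.016], 'width': 0.086}
side [[428.45025689   0.         253.65745797]
 [  0.         428.45025689 194.64429045]
 [  0.           0.           1.        ]] [0.40321583 0.79098347 0.75840023] [-0.0799365  -0.03512829  0.47170643  0.87742191]
top [[402.2119291    0.         259.58363243]
 [  0.         402.2119291  188.08646448]
 [  0.           0.           1.        ]] [ 0.43148996 -0.09579899  1.40283154] [ 0.70831676  0.03555529 -0.03156251 -0.70429184]
```

View pics/side0.png

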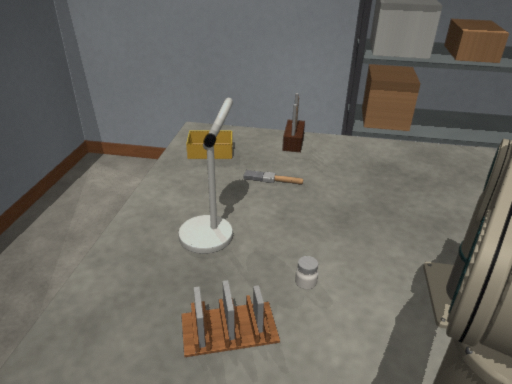

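View pics/top0.png

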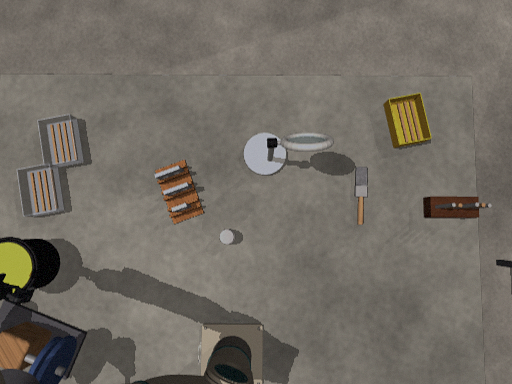

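Both views show the rack (top px 180,192), the lens (306,142), the column (272,143) and the jar (228,237). I'll enlarge the crops and convert depth to world points.

```bash
cat > h.py <<'E'
import numpy as np,cv2
from scipy.spatial.transform import Rotation as R
def rot(q): return R.from_quat(np.roll(q,-1))   # wxyz
def cloud(c):
    K=c["K"];z=c["range_z"];v,u=np.mgrid[:z.shape[0],:z.shape[1]]
    p=np.stack([(u-K[0,2])/K[0,0]*z,-(v-K[1,2])/K[1,1]*z,-z],-1)
    P=rot(c["attitude"]).apply(p.reshape(-1,3)).reshape(p.shape)+c["origin"]
    P[z==0]=np.nan
    return P
E
python3 - <<'E'
from h import *
s=np.load("side0.npz");t=np.load("top0.npz")
a=cv2.resize(s["color"][270:360,170:310,::-1],None,fx=5,fy=5,interpolation=cv2.INTER_CUBIC)
cv2.imwrite("pics/c1.png",a)
a=cv2.resize(t["color"][120:250,140:340,::-1],None,fx=4,fy=4,interpolation=cv2.INTER_CUBIC)
cv2.imwrite("pics/c2.png",a)
a=cv2.resize(s["color"][80:260,160:340,::-1],None,fx=3,fy=3,interpolation=cv2.INTER_CUBIC)
cv2.imwrite("pics/c3.png",a)
P=cloud(s);Q=cloud(t)
for n,C,px in(("side",P,[(206,236),(307,262),(224,115),(200,290),(228,285),(258,290),(260,178),(100,250)]),("top",Q,[(170,172),(178,187),(181,207),(228,237),(290,145),(306,142),(100,100),(270,143),(361,182)])):
    for u,v in px: print(n,u,v,np.round(C[v,u],3))
E
```

```text
side 206 236 [ 0.677 -0.079  0.023]
side 307 262 [0.401 0.019 0.065]
side 224 115 [ 0.641 -0.173  0.337]
side 200 290 [ 0.646  0.092 -0.002]
side 228 285 [0.561 0.157 0.096]
side 258 290 [0.495 0.164 0.1  ]
side 260 178 [ 0.585 -0.421  0.013]
side 100 250 [0.946 0.005 0.001]
top 170 172 [0.607 0.205 0.099]
top 178 187 [0.558 0.178 0.101]
top 181 207 [0.493 0.167 0.097]
top 228 237 [0.396 0.016 0.065]
top 290 145 [ 0.65  -0.171  0.337]
top 306 142 [ 0.664 -0.216  0.311]
top 100 100 [0.879 0.487 0.   ]
top 270 143 [ 0.662 -0.117  0.304]
top 361 182 [ 0.587 -0.439  0.015]
```

View pics/c1.png

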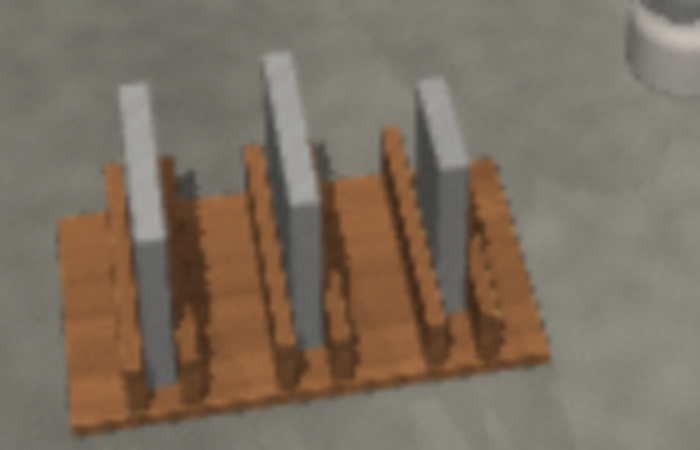

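View pics/c2.png

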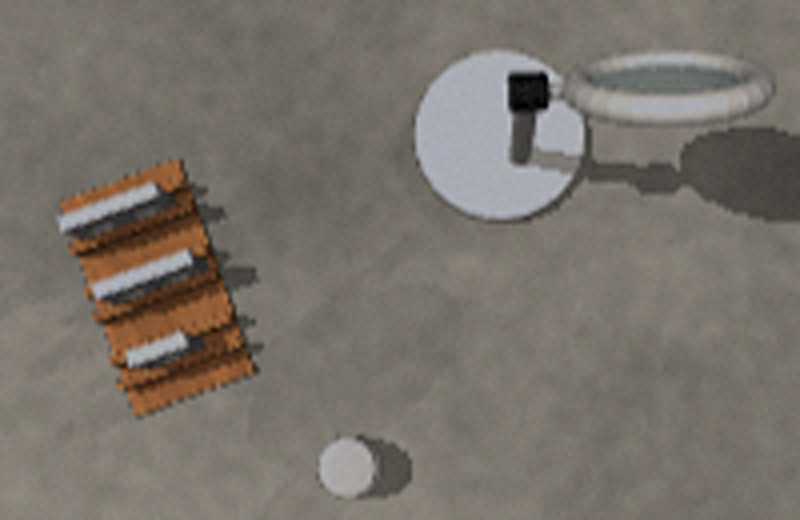

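View pics/c3.png

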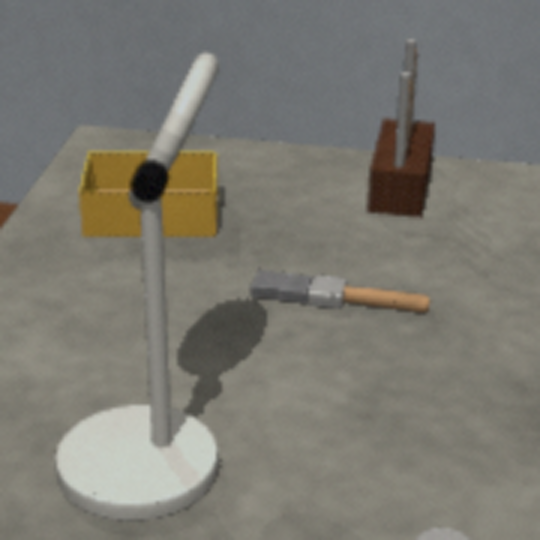

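The narrow insert is in the slot nearest the robot (crop px 157,349). The lens tilts so its lower edge is on the far side of the column. Next: fit a plane to the lens and a rectangle to the insert top.

```bash
python3 - <<'E'
from h import *
s=dict(np.load("side0.npz"));t=dict(np.load("top0.npz"))
P=cloud(s);Q=cloud(t)
def rep(n,X):
    print(n,len(X),"med",np.round(np.median(X,0),4),"min",np.round(X.min(0),3),"max",np.round(X.max(0),3))
# insert top
for n,C in(("side",P),("top",Q)):
    for lab,(cx,cy) in dict(a=(.49,.165),b=(.56,.175),c=(.607,.205)).items():
        m=(abs(C[...,2]-.098)<.008)&(np.hypot(C[...,0]-cx,C[...,1]-cy)<(.035 if lab=='a' else .05))
        X=C[m];rep(n+lab,X)
        r=cv2.minAreaRect(X[:,:2].astype(np.float32));print(r)
    m=(C[...,2]>.2)&(C[...,2]<.42)&(C[...,1]<-.13)&(C[...,1]>-.4)&(C[...,0]>.5)&(C[...,0]<.8)
    rep(n+" head",C[m]);print(np.argwhere(m).min(0),np.argwhere(m).max(0))
    np.save(n+"head.npy",C[m])
    m=(C[...,2]>.005)&(C[...,2]<.1)&(np.hypot(C[...,0]-.68,C[...,1]+.09)<.12); rep(n+" foot",C[m])
    m=(C[...,2]>.06)&(C[...,2]<.25)&(np.hypot(C[...,0]-.66,C[...,1]+.11)<.05); 
    if m.any(): rep(n+" col",C[m])
    hs=np.concatenate([np.load(n+"head.npy")]);X=hs
    u,S,v=np.linalg.svd(X-X.mean(0),full_matrices=False);print("plane n",v[2],"rms",S/np.sqrt(len(X)),"mean",X.mean(0))
E
```

```text
sidea 134 med [0.4933 0.1755 0.0976] min [0.48  0.147 0.09 ] max [0.508 0.198 0.101]
((0.49379995465278625, 0.1731356382369995), (0.012785197235643864, 0.052643101662397385), 20.930511474609375)
sideb 178 med [0.5554 0.1861 0.0979] min [0.538 0.147 0.09 ] max [0.576 0.222 0.101]
((0.5561699867248535, 0.18391498923301697), (0.012028787285089493, 0.0798235535621643), 20.873796463012695)
sidec 191 med [0.6089 0.2176 0.0979] min [0.558 0.175 0.09 ] max [0.63  0.254 0.101]
((0.5872887969017029, 0.20521068572998047), (0.062299203127622604, 0.08363558351993561), 20.777942657470703)
side head 370 med [ 0.65   -0.1686  0.3306] min [ 0.633 -0.247  0.231] max [ 0.7   -0.13   0.359]
[ 98 203] [149 232]
side foot 1713 med [ 0.6784 -0.0935  0.0217] min [ 0.612 -0.179  0.005] max [ 0.761 -0.028  0.1  ]
side col 422 med [ 0.6656 -0.1167  0.1612] min [ 0.658 -0.129  0.06 ] max [ 0.676 -0.11   0.249]
plane n [0.88309315 0.06221045 0.46505521] rms [0.03365417 0.01435896 0.00622094] mean [ 0.65199127 -0.17461819  0.32715655]
topa 64 med [0.4925 0.1727 0.099 ] min [0.479 0.15  0.09 ] max [0.505 0.2   0.1
[... 228 characters left out ...]
01267242), (0.013185094110667706, 0.077155202627182), 21.190649032592773)
topc 103 med [0.6072 0.2155 0.0988] min [0.59  0.178 0.091] max [0.627 0.254 0.106]
((0.6090064644813538, 0.21569959819316864), (0.013270658440887928, 0.07979923486709595), 20.75103759765625)
top head 866 med [ 0.6627 -0.2161  0.3138] min [ 0.63  -0.292  0.238] max [ 0.706 -0.131  0.36 ]
[133 275] [151 333]
top foot 1417 med [ 0.6747 -0.0922  0.0221] min [ 0.561 -0.208  0.005] max [0.796 0.025 0.098]
top col 58 med [ 0.657  -0.1211  0.1636] min [ 0.655 -0.13   0.069] max [ 0.663 -0.113  0.25 ]
plane n [-0.87668043 -0.04819943 -0.47865252] rms [0.04309208 0.04017089 0.00455303] mean [ 0.66438151 -0.21500964  0.310405  ]
```

Narrow insert: centre (0.4925, 0.174), yaw 20.8°, top at 0.098. Lens: tilt about 0.49 rad, yaw a few degrees, centre about (0.668, -0.217, 0.29). I'll refine the lens from its outline in the top view.

```bash
python3 - <<'E'
from h import *
t=dict(np.load("top0.npz"));Q=cloud(t)
m=((Q[...,2]>.2)&(Q[...,2]<.42)&(Q[...,1]<-.143)&(Q[...,1]>-.4)&(Q[...,0]>.55)&(Q[...,0]<.75)).astype(np.uint8)
m=cv2.morphologyEx(m,cv2.MORPH_OPEN,np.ones((3,3),np.uint8))
c=max(cv2.findContours(m,cv2.RETR_EXTERNAL,cv2.CHAIN_APPROX_NONE)[0],key=cv2.contourArea)
e=cv2.fitEllipse(c);print(e)
def ray(u,v,z):
    K=t["K"];d=rot(t["attitude"]).apply([(u-K[0,2])/K[0,0],-(v-K[1,2])/K[1,1],-1]);o=t["origin"];return o+d*(z-o[2])/d[2]
(cx,cy),(a,b),an=e
th=np.radians(an+90); L=max(a,b)/2
C=ray(cx,cy,.29);A=ray(cx+L*np.cos(th),cy+L*np.sin(th),.29);B=ray(cx-L*np.cos(th),cy-L*np.sin(th),.29)
print(C,A,B,np.linalg.norm(A-B)); d=A-B; print("lens y yaw",np.degrees(np.arctan2(d[1],d[0])))
# band centres: ring mid per y
for y in np.arange(-.28,-.14,.02):
    h=np.vstack([np.load("tophead.npy"),np.load("sidehead.npy")]);k=abs(h[:,1]-y)<.01;print(round(y,2),h[k].min(0).round(3),h[k].max(0).round(3))
h=np.load("tophead.npy");k=(h[:,1]<-.143);h=h[k];u,S,v=np.linalg.svd(h-h.mean(0),full_matrices=False);print(v[2],h.mean(0),np.arcsin(abs(v[2][2])))
E
```

```text
((306.6333923339844, 141.9075164794922), (18.27440643310547, 54.69401168823242), 89.37808990478516)
[ 0.66844748 -0.22054538  0.29      ] [ 0.66723109 -0.14377307  0.29      ] [ 0.66966315 -0.29727172  0.29      ] 0.15351791471181953
lens y yaw 90.90773068031811
-0.28 [ 0.643 -0.29   0.258] [ 0.699 -0.271  0.342]
-0.26 [ 0.636 -0.27   0.248] [ 0.704 -0.25   0.354]
-0.24 [ 0.631 -0.25   0.241] [ 0.705 -0.23   0.36 ]
-0.22 [ 0.63  -0.23   0.238] [ 0.706 -0.21   0.36 ]
-0.2 [ 0.631 -0.21   0.238] [ 0.706 -0.19   0.36 ]
-0.18 [ 0.633 -0.19   0.231] [ 0.701 -0.17   0.354]
-0.16 [ 0.639 -0.17   0.244] [ 0.699 -0.15   0.342]
-0.14 [ 0.652 -0.15   0.291] [ 0.678 -0.13   0.318]
[-0.87669851 -0.04440212 -0.47898661] [ 0.66439863 -0.21796244  0.31080774] 0.49949991475590194
```

```bash
cat >> h.py <<'E'
from station import ctrl
def go(p,Rt):
    """offset (tool axes) and rotvec (deg) from the measured pose to target TCP p, Rotation Rt"""
    o=ctrl.get_obs();R0=rot(o["orientation"])
    print("t",round(o["time_s"],2),"pos",np.round(o["position"],4),"q",np.round(o["joint_positions"],3),"w",round(float(o["width"]),4),"F",np.round(o["contact_force"],1))
    print("offset",R0.inv().apply(np.array(p)-o["position"]).round(4),"rot",(R0.inv()*Rt).as_rotvec(degrees=True).round(2))
def frame(z,y):
    z=np.array(z,float);z/=np.linalg.norm(z);y=np.array(y,float);y-=z*(y@z);y/=np.linalg.norm(y)
    return R.from_matrix(np.stack([np.cross(y,z),y,z],1))
a=np.radians(20.8)
RG=frame([0,0,-1],[-np.sin(a),np.cos(a),0])
INS=np.array([.4925,.174,0])
LC=np.array([.668,-.219,.29]);yaw,til=.035,.50
LX=np.array([np.cos(til)*np.cos(yaw),np.cos(til)*np.sin(yaw),np.sin(til)])
W=LC-.15*LX
E
python3 -c "
from h import *
print(W);go(INS+[0,0,.2],RG)"
```

```text
[ 0.53644324 -0.22360637  0.21808617]
t 0.1 pos [0.2653 0.5928 0.2385] q [-1.216  0.629  0.038  1.518 -0.027  0.996 -0.02 ] w 0.0852 F [-0.8  0.2  0.2]
offset [-0.3785 -0.2894  0.039 ] rot [-9.000e-02 -3.000e-02 -4.491e+01]
```

```bash
python3 -m jog '{"rot":[[0,0,-4.5],[0,0,-9],[0,0,-13.5],[0,0,-18],[0,0,-22.5],[0,0,-27],[0,0,-31.5],[0,0,-36],[0,0,-40.5],[0,0,-44.9]],"offset":[[-0.038,-0.029,0.004],[-0.076,-0.058,0.008],[-0.114,-0.087,0.012],[-0.151,-0.116,0.016],[-0.189,-0.145,0.020],[-0.227,-0.174,0.023],[-0.265,-0.203,0.027],[-0.303,-0.232,0.031],[-0.341,-0.261,0.035],[-0.3785,-0.2895,0.039]],"jaw":[0,0,0,0,0,0,0,0,0,0]}'; python3 -c "
from h import *
go(INS+[0,0,.2],RG)"
```

```text
time_s: 1.1
position: [0.493, 0.1719, 0.1997]
orientation: [-0.001, -0.182, 0.983, -0.001]
contact_force: [1.3, 0.1, -0.5]
width: 0.0853
t 1.1 pos [0.493  0.1719 0.1997] q [-0.267  0.504 -0.179  1.911  0.13   0.739  1.417] w 0.0853 F [ 1.3  0.1 -0.5]
offset [-0.0003  0.0021 -0.0003] rot [-0.07 -0.09  0.17]
```

```bash
python3 - <<'E'
from h import *
c=ctrl.camera("side");a=cv2.resize(c["color"][200:370,130:340,::-1],None,fx=3.5,fy=3.5,interpolation=cv2.INTER_CUBIC);cv2.imwrite("pics/s1.png",a)
go(INS+[0,0,.06],RG)
E
```

```text
t 1.15 pos [0.4973 0.1613 0.1989] q [-0.256  0.506 -0.17   1.91   0.134  0.739  1.423] w 0.0854 F [ 3.7 -6.5 -0. ]
offset [-0.0002  0.0148  0.1388] rot [-0.49 -0.14 -0.39]
```

View pics/s1.png

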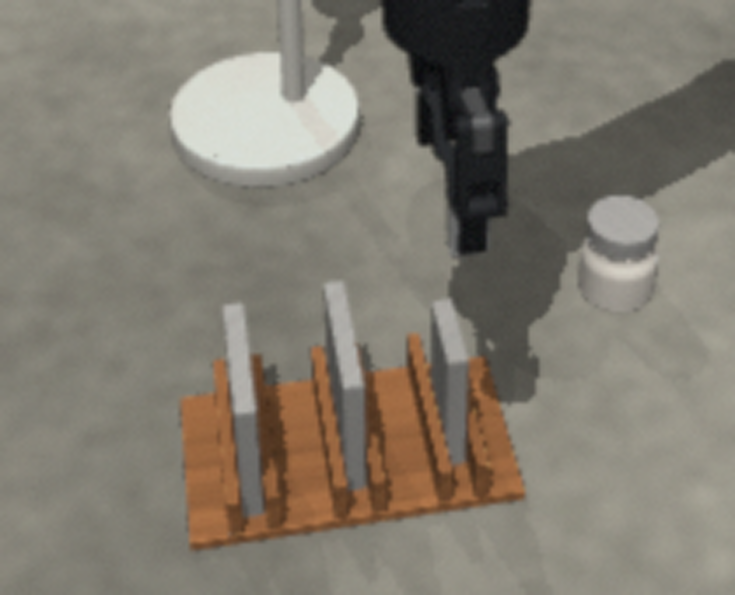

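The gripper is above the narrow insert (fingertips at px 470,240, insert top at 450,330). The arm overshot by about 15 mm after the fast move, so I'll settle it first.

```bash
python3 -m jog '{"rot":[[0,0,0],[0,0,0],[0,0,0],[0,0,0]],"offset":[[0,0.015,0],[0,0.015,0],[0,0.015,0],[0,0.015,0]],"jaw":[0,0,0,0]}'; python3 -c "
from h import *
go(INS+[0,0,.06],RG)"
```

```text
time_s: 1.55
position: [0.4914, 0.177, 0.1989]
orientation: [-0.0, -0.179, 0.984, -0.004]
contact_force: [-0.4, 0.5, -0.3]
width: 0.0853
t 1.55 pos [0.4914 0.177  0.1989] q [-0.287  0.505 -0.171  1.911  0.134  0.739  1.393] w 0.0853 F [-0.4  0.5 -0.3]
offset [-0.0003 -0.0021  0.1389] rot [-0.46 -0.13 -0.21]
```

```bash
python3 -m jog '{"rot":[[-0.4,0,0],[-0.4,0,0],[-0.4,0,0],[-0.4,0,0],[-0.4,0,0],[-0.4,0,0],[-0.4,0,0],[-0.4,0,0]],"offset":[[0,-0.002,0.01],[0,-0.002,0.02],[0,-0.002,0.03],[0,-0.002,0.04],[0,-0.002,0.05],[0,-0.002,0.06],[0,-0.002,0.07],[0,-0.002,0.075]],"jaw":[0,0,0,0,0,0,0,0]}'; python3 -c "
from h import *
go(INS+[0,0,.06],RG)"
```

```text
time_s: 2.35
position: [0.4917, 0.1743, 0.1227]
orientation: [-0.002, -0.179, 0.984, -0.001]
contact_force: [1.8, 0.1, 0.0]
width: 0.0852
t 2.35 pos [0.4917 0.1743 0.1227] q [-0.296  0.622 -0.148  1.976  0.164  0.559  1.374] w 0.0852 F [1.8 0.1 0. ]
offset [-0.0009 -0.0005  0.0627] rot [-0.06 -0.22 -0.21]
```

```bash
python3 -m jog '{"rot":[[0,0,0],[0,0,0],[0,0,0],[0,0,0],[0,0,0],[0,0,0],[0,0,0],[0,0,0],[0,0,0]],"offset":[[0,0,0.01],[0,0,0.02],[0,0,0.03],[0,0,0.04],[0,0,0.05],[0,0,0.056],[0,0,0.061],[0,0,0.062],[0,0,0.062]],"jaw":[0,0,0,0,0,0,0,0,0]}'; python3 - <<'E'
from h import *
go(INS+[0,0,.06],RG)
c=ctrl.camera("side");a=cv2.resize(c["color"][200:370,130:340,::-1],None,fx=3.5,fy=3.5,interpolation=cv2.INTER_CUBIC);cv2.imwrite("pics/s2.png",a)
E
```

```text
time_s: 3.25
position: [0.4915, 0.1742, 0.0606]
orientation: [-0.002, -0.179, 0.984, -0.001]
contact_force: [0.1, 0.4, -0.1]
width: 0.0854
t 3.25 pos [0.4915 0.1742 0.0606] q [-0.319  0.728 -0.115  2.008  0.191  0.419  1.35 ] w 0.0854 F [ 0.1  0.4 -0.1]
offset [-0.0008 -0.0005  0.0006] rot [-0.06 -0.21 -0.21]
```

View pics/s2.png

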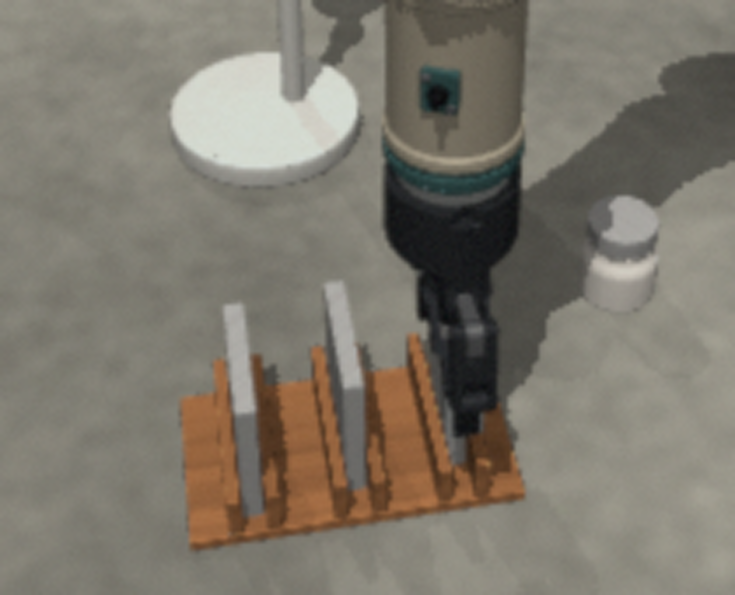

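The near finger covers the insert's end edge (px 467,415), above the rib tops. Closing.

```bash
python3 -m jog '{"rot":[[0,0,0],[0,0,0],[0,0,0],[0,0,0],[0,0,0],[0,0,0],[0,0,0],[0,0,0]],"offset":[[0,0,0],[0,0,0],[0,0,0],[0,0,0],[0,0,0],[0,0,0],[0,0,0],[0,0,0]],"jaw":[1,1,1,1,1,1,1,1]}'
```

```text
time_s: 4.1
position: [0.492, 0.1742, 0.0613]
orientation: [-0.001, -0.179, 0.984, -0.001]
contact_force: [-0.1, -1.4, 5.4]
width: 0.0488
```

```bash
python3 -m jog '{"rot":[[0,0,0],[0,0,0],[0,0,0],[0,0,0],[0,0,0],[0,0,0],[0,0,0],[0,0,0],[0,0,0],[0,0,0]],"offset":[[0,0,-0.01],[0,0,-0.025],[0,0,-0.04],[0,0,-0.06],[0,0,-0.08],[0,0,-0.1],[0,0,-0.12],[0,0,-0.14],[0,0,-0.155],[0,0,-0.16]],"jaw":[1,1,1,1,1,1,1,1,1,1]}'; python3 - <<'E'
from h import *
go(INS+[0,0,.22],RG)
for n in("side","top"):
    c=ctrl.camera(n);np.savez(n+"1.npz",**c)
    sl=(slice(100,300),slice(120,370)) if n=="side" else (slice(100,270),slice(120,340))
    a=cv2.resize(c["color"][sl][:,:,::-1],None,fx=3,fy=3,interpolation=cv2.INTER_CUBIC);cv2.imwrite(f"pics/{n}3.png",a)
E
```

```text
time_s: 5.1
position: [0.4926, 0.1748, 0.2229]
orientation: [-0.0, -0.179, 0.984, -0.001]
contact_force: [-0.5, -0.3, -2.5]
width: 0.0492
t 5.1 pos [0.4926 0.1748 0.2229] q [-0.266  0.473 -0.186  1.886  0.12   0.795  1.414] w 0.0492 F [-0.5 -0.3 -2.5]
offset [ 0.0004 -0.0007  0.0029] rot [-0.06 -0.02 -0.22]
```

View pics/side3.png

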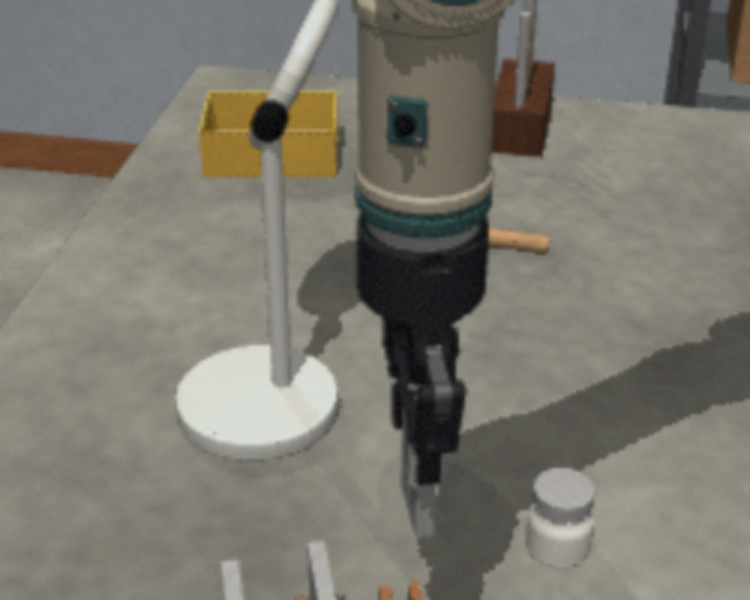

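The side view shows the insert lifted and hanging plumb below the fingers (px 418,500), with the rack slot empty. Next I turn it while carrying it towards the lens.

```bash
python3 -m jog '{"rot":[[0,0,5],[0,0,12],[0,0,20],[0,0,28],[0,0,36],[0,0,44],[0,0,52],[0,0,60],[0,0,66],[0,0,70]],"offset":[[0.004,-0.010,-0.005],[0.010,-0.028,-0.01],[0.017,-0.048,-0.015],[0.024,-0.068,-0.02],[0.031,-0.088,-0.025],[0.038,-0.108,-0.03],[0.045,-0.128,-0.035],[0.052,-0.148,-0.04],[0.057,-0.163,-0.04],[0.061,-0.173,-0.04]],"jaw":[1,1,1,1,1,1,1,1,1,1]}'; python3 - <<'E'
from h import *
go([.50,-.20,.26],frame([0,0,-1],[np.sin(.035),-np.cos(.035),0]))
E
```

```text
time_s: 6.2
position: [0.4952, -0.0103, 0.2611]
orientation: [-0.001, 0.42, 0.907, -0.002]
contact_force: [0.4, 0.8, -3.2]
width: 0.0489
t 6.2 pos [ 0.4952 -0.0103  0.2611] q [-0.157  0.386  0.165  1.912 -0.079  0.853  0.751] w 0.0489 F [ 0.4  0.8 -3.2]
offset [-0.1478 -0.119   0.0016] rot [ -0.14   0.27 128.28]
```

```bash
python3 -m jog '{"rot":[[0,0,6],[0,0,14],[0,0,22],[0,0,30],[0,0,38],[0,0,46],[0,0,54],[0,0,62],[0,0,68],[0,0,72]],"offset":[[-0.008,-0.006,0],[-0.023,-0.018,0],[-0.040,-0.032,0],[-0.056,-0.045,0],[-0.072,-0.058,0],[-0.089,-0.072,0],[-0.105,-0.085,0],[-0.121,-0.098,0],[-0.137,-0.111,0],[-0.148,-0.119,0]],"jaw":[1,1,1,1,1,1,1,1,1,1]}'; python3 - <<'E'
from h import *
go([.50,-.20,.26],frame([0,0,-1],[np.sin(.035),-np.cos(.035),0]))
E
```

```text
time_s: 7.2
position: [0.499, -0.2015, 0.2604]
orientation: [-0.0, 0.875, 0.485, -0.003]
contact_force: [0.4, -0.2, -3.0]
width: 0.0491
t 7.2 pos [ 0.499  -0.2015  0.2604] q [-0.019  0.489  0.519  1.81  -0.289  0.923  0.068] w 0.0491 F [ 0.4 -0.2 -3. ]
offset [0.0018 0.     0.0004] rot [-2.000e-02  4.100e-01  5.599e+01]
```

```bash
python3 -m jog '{"rot":[[0,0,5],[0,0,12],[0,0,20],[0,0,28],[0,0,36],[0,0,44],[0,0,50],[0,0,54],[0,0,56],[0,0,56]],"offset":[[0,0,0],[0,0,0],[0,0,0],[0,0,0],[0,0,0],[0,0,0],[0,0,0],[0,0,0],[0,0,0],[0,0,0]],"jaw":[1,1,1,1,1,1,1,1,1,1]}'; python3 - <<'E'
from h import *
# fit simple spherical arm on seen data to plan the tilt
from scipy.optimize import least_squares
go([.50,-.20,.26],frame([0,0,-1],[np.sin(.035),-np.cos(.035),0]))
o=ctrl.get_obs()
D=[([-1.216,.6285,.038,1.518,-.027,.996,-.02],[.2653,.5928,.2385],[0,.209,.978,-.001]),
([-.267,.504,-.179,1.911,.13,.739,1.417],[.493,.1719,.1997],[-.001,-.182,.983,-.001]),
([-.319,.728,-.115,2.008,.191,.419,1.35],[.4915,.1742,.0606],[-.002,-.179,.984,-.001]),
([-.266,.473,-.186,1.886,.12,.795,1.414],[.4926,.1748,.2229],[0,-.179,.984,-.001]),
([-.157,.386,.165,1.912,-.079,.853,.751],[.4952,-.0103,.2611],[-.001,.42,.907,-.002]),
([-.019,.489,.519,1.81,-.289,.923,.068],[.499,-.2015,.2604],[0,.875,.485,-.003]),
(o["joint_positions"],o["position"],o["orientation"])]
def fk(q,p,s):
    h,L1,e1,L2,e2,T,o7=p
    M=R.from_rotvec([0,0,s[0]*q[0]]);x=np.array([0,0,h])
    M=M*R.from_rotvec([0,q[1],0])*R.from_rotvec([0,0,s[1]*q[2]]);x=x+M.apply([e1,0,L1])
    M=M*R.from_rotvec([0,q[3],0])*R.from_rotvec([0,0,s[2]*q[4]]);x=x+M.apply([e2,0,L2])
    M=M*R.from_rotvec([0,q[5],0])*R.from_rotvec([0,0,s[3]*q[6]+o7]);x=x+M.apply([0,0,T])
    return x,M
def res(p,s):
    r=[]
    for q,x,w in D:
        X,M=fk(q,p,s);r+=list((X-x)*5)+list((rot(w).inv()*M).as_rotvec())
    return r
import itertools,json
best=None
for s in itertools.product([1,-1],repeat=4):
    for o7 in(0,1.57,-1.57,3.14):
        f=least_squares(res,[.35,.56,0,.38,0,.33,o7],args=(s,))
        if best is None or f.cost<best[0]: best=(f.cost,f.x.tolist(),s)
print(best); print(np.abs(res(best[1],best[2])).max())
json.dump(best,open("kin.json","w"))
E
```

```text
time_s: 8.2
position: [0.4986, -0.201, 0.2595]
orientation: [0.001, 1.0, 0.018, -0.004]
contact_force: [-0.3, 1.2, -3.3]
width: 0.0492
t 8.2 pos [ 0.4986 -0.201   0.2595] q [-0.185  0.558  0.799  1.816 -0.467  0.975 -0.725] w 0.0492 F [-0.3  1.2 -3.3]
offset [ 0.0014 -0.0009 -0.0005] rot [0.15 0.46 0.03]
(np.float64(0.0398360235283043), [5.292629025174173, 0.5778144836631324, 0.04163878929071822, 0.3707740088330462, 0.03361005558823527, 5.277277116492807, 1.570787143867043], (-1, -1, -1, -1))
0.12589421551041036
```

The arm model fits poorly (residual 0.13), so I'll rely on small moves. First I'll look at how the insert sits in the fingers.

```bash
cat >> h.py <<'E'
LY=np.array([-np.sin(yaw),np.cos(yaw),0]);LZ=np.cross(LX,LY)
RF=frame(-LZ,-LY);TF=W+.015*LZ-.006*LX
E
python3 - <<'E'
from h import *
print(LZ,TF)
for n in("side","top"):
    c=ctrl.camera(n);np.savez(n+"2.npz",**c)
    a=cv2.resize(c["color"][:,:,::-1],None,fx=1.5,fy=1.5,interpolation=cv2.INTER_CUBIC);cv2.imwrite(f"pics/{n}4.png",a)
go(TF,RF)
c=dict(np.load("side2.npz"));P=cloud(c);p=ctrl.get_obs()["position"]
m=(np.hypot(P[...,0]-p[0],P[...,1]-p[1])<.06)&(P[...,2]>.1)&(P[...,2]<.3)
for z in np.arange(.19,.3,.01):
    k=m&(abs(P[...,2]-z)<.005)
    if k.any(): print(round(z,3),k.sum(),P[k].min(0).round(3),P[k].max(0).round(3))
E
```

```text
[-0.47913192 -0.01677647  0.87758256] [ 0.52399399 -0.22404227  0.22837335]
t 8.3 pos [ 0.4988 -0.2012  0.2599] q [-0.184  0.557  0.799  1.815 -0.467  0.975 -0.724] w 0.0491 F [-0.8 -0.1 -2.8]
offset [0.0246 0.0236 0.0314] rot [ 0.14 29.05  0.1 ]
0.21 20 [ 0.496 -0.197  0.206] [ 0.507 -0.172  0.215]
0.22 21 [ 0.496 -0.226  0.215] [ 0.507 -0.171  0.225]
0.23 19 [ 0.496 -0.219  0.226] [ 0.508 -0.171  0.234]
0.24 16 [ 0.496 -0.183  0.235] [ 0.506 -0.171  0.244]
0.25 11 [ 0.496 -0.181  0.245] [ 0.506 -0.173  0.251]
0.26 30 [ 0.49  -0.229  0.255] [ 0.511 -0.161  0.265]
0.27 34 [ 0.491 -0.228  0.265] [ 0.511 -0.158  0.275]
0.28 41 [ 0.491 -0.231  0.275] [ 0.514 -0.159  0.285]
0.29 20 [ 0.49  -0.228  0.285] [ 0.512 -0.159  0.294]
```

View pics/side4.png

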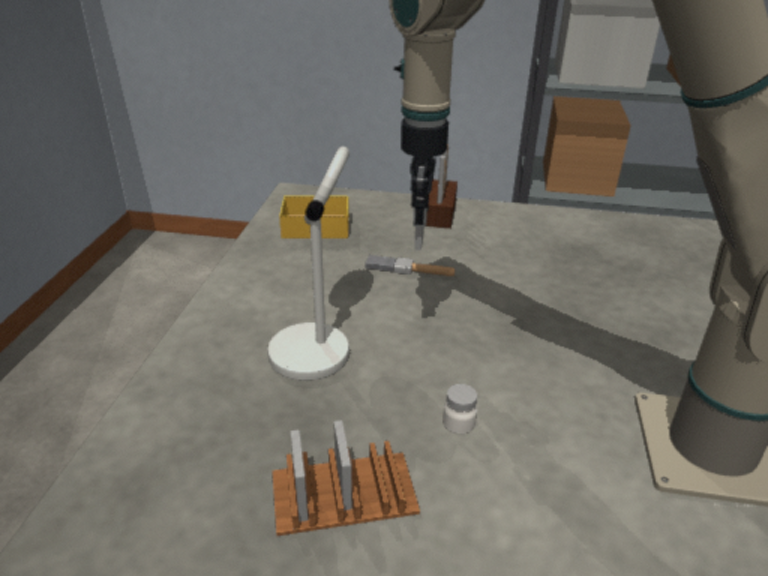

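View pics/top4.png

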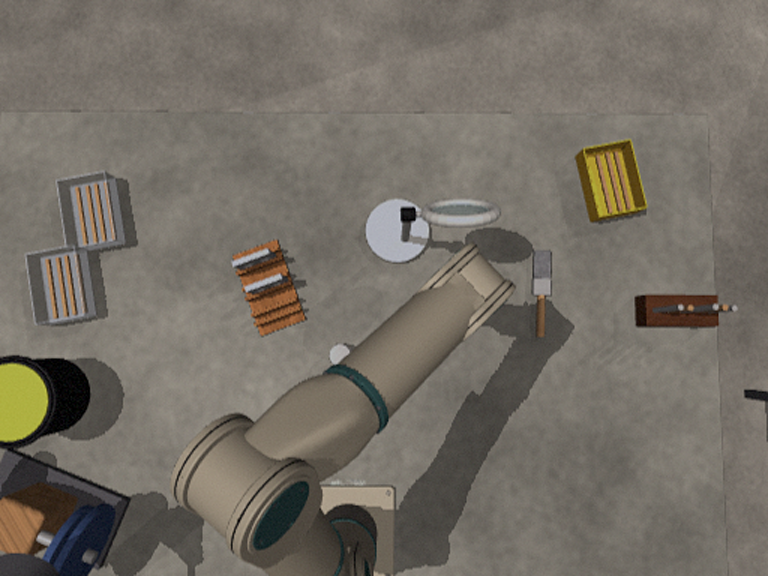

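The insert is upright in the fingers, with its lower edge 54 mm below the TCP and the wrist clear of the lens. Now tilting it back.

```bash
python3 -m jog '{"rot":[[0,2,0],[0,5,0],[0,8,0],[0,11,0],[0,13,0],[0,14,0],[0,14,0]],"offset":[[0.001,0.002,0],[0.003,0.005,0],[0.005,0.008,0],[0.007,0.012,0],[0.009,0.016,0],[0.011,0.020,0],[0.012,0.0235,0]],"jaw":[1,1,1,1,1,1,1]}'; python3 - <<'E'
from h import *
go(TF,RF)
E
```

```text
time_s: 9.0
position: [0.5112, -0.2247, 0.26]
orientation: [-0.001, 0.993, 0.018, 0.118]
contact_force: [-0.5, 0.8, -3.0]
width: 0.0493
t 9.0 pos [ 0.5112 -0.2247  0.26  ] q [-0.053  0.457  0.69   1.959 -0.655  0.721 -0.5  ] w 0.0493 F [-0.5  0.8 -3. ]
offset [ 0.005  -0.0002  0.0337] rot [ 0.1  15.06  0.09]
```

```bash
python3 -m jog '{"rot":[[0,2,0],[0,4,0],[0,6,0],[0,8,0],[0,10,0],[0,12,0],[0,14,0],[0,15,0],[0,15,0],[0,15,0]],"offset":[[0,0,0.002],[0.001,0,0.006],[0.002,0,0.01],[0.003,0,0.015],[0.004,0,0.02],[0.005,0,0.025],[0.005,0,0.03],[0.005,0,0.0337],[0.005,0,0.0337],[0.005,0,0.0337]],"jaw":[1,1,1,1,1,1,1,1,1,1]}'; python3 - <<'E'
from h import *
go(TF,RF)
E
```

```text
time_s: 10.0
position: [0.5239, -0.2257, 0.2283]
orientation: [-0.003, 0.969, 0.017, 0.247]
contact_force: [0.4, -0.1, -2.7]
width: 0.0494
t 10.0 pos [ 0.5239 -0.2257  0.2283] q [ 0.491  0.405  0.018  2.165 -1.097  0.286 -0.007] w 0.0494 F [ 0.4 -0.1 -2.7]
offset [ 0.0001 -0.0017  0.    ] rot [ 0.15  0.07 -0.01]
```

The pose is reached, but joint 5 sits right at its limit (-1.097 of -1.1). I'll ease back a few degrees, well inside the angle tolerance.

```bash
python3 -m jog '{"rot":[[0,-1,0],[0,-2,0],[0,-3,0],[0,-3,0],[0,-3,0],[0,-3,0]],"offset":[[0,-0.001,0],[0,-0.001,0],[0,-0.001,0],[0,-0.001,0],[0,-0.001,0],[0,-0.001,0]],"jaw":[1,1,1,1,1,1]}'; python3 - <<'E'
from h import *
go(TF,RF)
E
```

```text
time_s: 10.6
position: [0.524, -0.2244, 0.2283]
orientation: [-0.003, 0.975, 0.017, 0.221]
contact_force: [0.3, 0.1, -2.4]
width: 0.0492
t 10.6 pos [ 0.524  -0.2244  0.2283] q [ 0.365  0.41   0.16   2.128 -0.944  0.352 -0.18 ] w 0.0492 F [ 0.3  0.1 -2.4]
offset [ 0.     -0.0004 -0.0001] rot [0.14 3.08 0.03]
```

```bash
python3 - <<'E'
from h import *
for n in("side","top"):
    c=ctrl.camera(n);np.savez(n+"5.npz",**c)
    a=cv2.resize(c["color"][60:260,150:350,::-1],None,fx=3,fy=3,interpolation=cv2.INTER_CUBIC);cv2.imwrite(f"pics/{n}5.png",a)
c=dict(np.load("side5.npz"));P=cloud(c)
Lf=np.stack([LX,LY,LZ],1);X=(P-LC)@Lf
m=(X[...,0]>-.2)&(X[...,0]<-.1)&(abs(X[...,1])<.06)&(X[...,2]<.08)&(X[...,2]>-.09)
for z in np.arange(-.06,.05,.01):
    k=m&(abs(X[...,2]-z)<.005)
    if k.any(): print(round(z,3),k.sum(),X[k].min(0).round(3),X[k].max(0).round(3),np.median(X[k],0).round(3))
go(TF,RF)
E
```

```text
-0.04 11 [-0.159 -0.019 -0.041] [-0.149  0.029 -0.035] [-0.151  0.024 -0.038]
-0.03 23 [-0.16  -0.021 -0.035] [-0.148  0.029 -0.026] [-0.151  0.025 -0.03 ]
-0.02 25 [-0.16  -0.018 -0.025] [-0.147  0.028 -0.015] [-0.15   0.024 -0.02 ]
-0.01 22 [-0.159 -0.022 -0.015] [-0.147  0.028 -0.005] [-0.151  0.024 -0.011]
0.0 20 [-0.158 -0.021 -0.004] [-0.147  0.028  0.005] [-0.15   0.025  0.   ]
0.01 21 [-0.164 -0.026  0.006] [-0.142  0.039  0.015] [-0.148  0.031  0.011]
0.02 41 [-0.164 -0.029  0.016] [-0.142  0.039  0.025] [-0.146  0.034  0.021]
0.03 35 [-0.163 -0.028  0.025] [-0.141  0.041  0.035] [-0.148  0.034  0.031]
0.04 39 [-0.163 -0.035  0.035] [-0.14   0.04   0.045] [-0.147  0.034  0.039]
t 10.7 pos [ 0.5238 -0.2247  0.2283] q [ 0.366  0.41   0.159  2.128 -0.943  0.352 -0.181] w 0.0491 F [ 0.3 -1.1 -3. ]
offset [ 0.0002 -0.0006  0.    ] rot [ 0.15  3.07 -0.01]
```

View pics/side5.png

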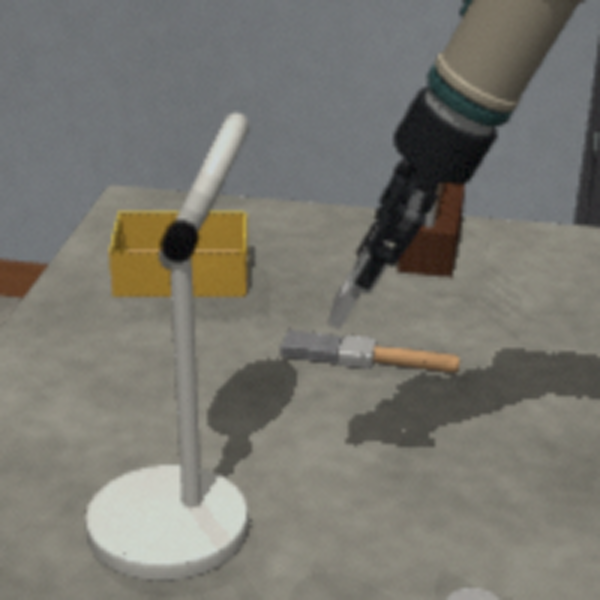

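View pics/top5.png

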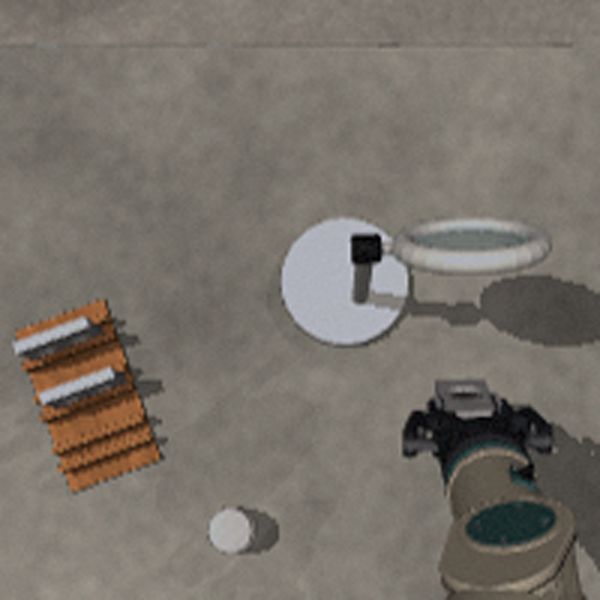

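In the side view the insert (px 350,300) is parallel to the lens within a few degrees. Depth puts its face 147–150 mm from the lens, y about +3 mm, lower edge at z about -42 mm, which puts the cavity at about -4 mm. I'll confirm the cavity side in an enlarged top view and check that the arm is steady.

```bash
python3 -m jog '{"rot":[[0,0,0],[0,0,0],[0,0,0],[0,0,0],[0,0,0]],"offset":[[0,0,0],[0,0,0],[0,0,0],[0,0,0],[0,0,0]],"jaw":[1,1,1,1,1]}'; python3 - <<'E'
from h import *
c=ctrl.camera("top")
a=cv2.resize(c["color"][175:225,275:345,::-1],None,fx=10,fy=10,interpolation=cv2.INTER_CUBIC);cv2.imwrite("pics/top6.png",a)
go(TF,RF);print(np.abs(ctrl.get_obs()["joint_vel"]).max())
P=cloud(c);Q=cloud(dict(np.load("top0.npz")))
for nm,C in(("before",Q),("now",P)):
    m=(abs(C[...,2]-.065)<.012)&(np.hypot(C[...,0]-.396,C[...,1]-.016)<.05);print(nm,"jar",C[m].mean(0).round(4))
    for x,y in((.5545,.1842),(.609,.2157)):
        m=(abs(C[...,2]-.098)<.008)&(np.hypot(C[...,0]-x,C[...,1]-y)<.03);print(" wide",C[m].mean(0).round(4))
    m=(C[...,2]>.008)&(C[...,2]<.03)&(np.hypot(C[...,0]-.56,C[...,1]+.44)<.12);print(" brush",C[m].mean(0).round(4))
E
```

```text
time_s: 11.2
position: [0.5238, -0.2248, 0.2283]
orientation: [-0.003, 0.975, 0.017, 0.221]
contact_force: [-0.2, 0.1, -2.9]
width: 0.0493
t 11.25 pos [ 0.5238 -0.2248  0.2283] q [ 0.367  0.41   0.159  2.128 -0.943  0.352 -0.181] w 0.0495 F [-0.9 -1.  -2.5]
offset [ 0.0003 -0.0007  0.    ] rot [ 0.15  3.08 -0.02]
0.00240199681406916
before jar [0.3969 0.0211 0.0657]
 wide [0.5536 0.185  0.0992]
 wide [0.608 0.216 0.099]
 brush [ 0.5575 -0.4354  0.0179]
now jar [0.397  0.021  0.0655]
 wide [0.5541 0.1841 0.0984]
 wide [0.6082 0.2157 0.0985]
 brush [ 0.5577 -0.4358  0.0177]
```

View pics/top6.png

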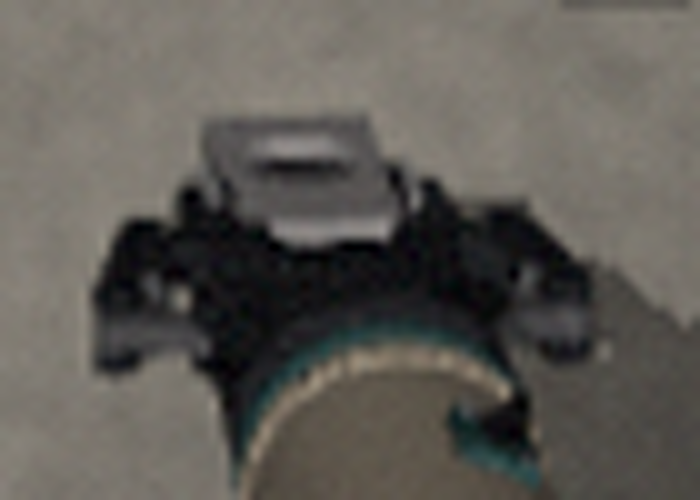

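The enlarged top view shows the cavity (px 300,150) on the face turned to the lens. The arm is steady and the other objects haven't moved, so I'm handing in.

```bash
python3 -c "
from station import ctrl
print(ctrl.sign_off())"
```

```text
the job is handed in; nothing more can be done
None
```

I lifted the narrow insert out of the rack, turned it about 200° and tilted it back. It is held up on the robot's side of the magnifier with its cavity facing through the lens. I handed in at 11.3 s, and no verdict was reported.

**Position:** the last depth check put the cavity face 147–150 mm from the lens, about 3 mm off the axis sideways and about 4 mm low. The sideways and vertical offsets include the roughly 2 mm camera calibration error. The top view shows the cavity on the lens side.

**Grip and stillness:** the fingers are closed on the insert at 49 mm and were steady (joint speeds below 0.003 rad/s).

**Other objects:** the jar, brush and wide inserts measured within about 1 mm of where they started. I felt no contact with the magnifier.

**Known deviations:**
- **Tilt:** I left it 3° (0.05 rad) short of square to the lens, because the full tilt put joint 5 right at its limit. The tolerance is 0.22 rad.
- **Lens yaw:** two measurements of the lens yaw differed (about 1° and 3°), so I used 2°.
- **Overshoot:** the arm overshot by about 15 mm after the first fast move. I corrected it before descending to the rack.
- **Arm model:** a quick model of the arm's joints fitted poorly, so I did not use it.

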